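Put the lids on the drying jars

ROBOT

A 6-joint arm with a two-finger parallel gripper is mounted at the origin on the work surface. World frame = base frame: x ahead of the robot, y to its left, z up, the work surface at z = 0. Lengths are in m, angles in rad, forces in N, time in s.
With the tool pointing down it reaches from about 0.25 to 0.85 m from the base axis. Payload 12.5 kg.
Tool frame: the origin (TCP) lies midway between the tips of the shut fingers; the grasp point (between the pads) lies 19 mm behind it (env.hold_point_z is the distance from the TCP to the grasp point, in m); z points along the fingers, y is the line along which they close (so a half turn about z gives the same grasp; the last joint's range is limited). The gripper opens to 93 mm and grips with 3 to 60 N. Pads are 15 mm wide; open, the fingers measure 128 mm over their backs; the gripper's body (75 mm by 188 mm) begins 65 mm behind the grasp point.
Start: joints at [1.055, 0.351, 1.652, -0, 1.139, -0.085], TCP at [0.23, 0.5, 0.219] pointing down, gripper open.
Joint ranges: [-2.75, 2.75], [-0.79, 2.1], [0.01, 2.65], [-1.57, 4.71], [0.07, 3.14], [-2.87, 2.87]. Speed limits (rad/s): [2.22, 2.22, 2.79, 3.14, 3.14, 3.14].

INTERFACE

Orientations are given as a unit quaternion [x, y, z, w].
In Python, from workcell import env gives the robot as it stands.
- The arm moves only by the tool send_rows, never from a script. Its argument "moves" is text: rows parted by semicolons, each of 7 numbers parted by spaces: the turn, a rotation vector about the tool's x, y, z in rad, then the shift along the tool's x, y, z in cm, then the closure in counts, from 0 (fully open) to 255 (shut). A call has 1 to 12 rows; each row is the pose to reach, as a shift and turn from the pose commanded when the call began, along the tool's axes at that moment; what a row does not reach only later rows make up. A row lasts 1/12 s, in which the tool goes at most 41.7 mm and 7.16 degrees, less where a joint would pass 70% of its speed; a pose out of reach is approached as far as the arm can. A call with a gripper value outside its range is refused whole. The fingers move at their own pace and stop on an object; "newtons" is the grip in N (left out, the last holds). Time passes only in rows, so rows that repeat a pose let the fingers close. It gives the time, the measured TCP pose, the force, the opening and the grip force at its end, in the units of the state.
- env.read_state(): the state, without advancing time (a new reading comes with each control period).
- env.snapshot(name): name is "scene" or "top"; returns the picture (400x640x3 uint8, red, green, blue); there is no depth.
- env.get_calibration(name): a dict with "fx", "fy", "cx", "cy" (pixels), "position" and "attitude" of the camera in the world. Camera axes: x right, y down, z forward; pixel columns grow to the right and rows downward; lengths in m; the calibration is good to about 2 mm. A picture is of the moment at which its call begins. get_calibration takes no time and is no camera call.
- env.close_job(): hands the job in; it is judged then, once.
The state is a dict: "time": time; "joints": joint angles; "dq": joint speeds; "effort": joint torques, N m; "eef_pos": TCP position; "ee_rot": TCP orientation; "contact_force": force on the tool from outside, world axes, zero at the start; "moment": the same for the moment, N m; "width": finger opening in m; "grip_force": force on a finger pad.
Only numpy, scipy, OpenCV 4.12 (cv2) and the standard library are available. Lean on these libraries where they do the work, as an engineer would, in place of code of your own. Each camera call takes 0.05 s, during which the arm holds its last target. There are 200 camera calls.

TASK

Before these four jars go to the drying rack, put each loose lid on the jar whose rim it matches in size, knob up, so that it sits down level on the rim all round. Lower the lids gently, for the clay is unfired and chips, and leave the jars, the clay bird and the little yellow-capped jar standing where they are.

Things in the scene. Friction and masses are not known exactly. Their poses are not given: they have to be found in the camera images.
- jar64_mouth (a point): the smallest jar, a round honey pot, open, of brown unfired clay, loose, upright on the table, about 160 g. Rim 64 mm across outside, 50 mm inside; 62 mm tall, 80 mm across its belly. The point is the centre of the mouth, level with the top of the rim; z is up along the jar's axis.
- jar80_mouth (a point): the tallest jar, nearly straight-sided, open, of brown unfired clay, loose, upright on the table, about 240 g. Rim 80 mm across outside, 66 mm inside; 80 mm tall, 92 mm across its belly. The point is the centre of the mouth, level with the top of the rim; z is up along the jar's axis.
- jar96_mouth (a point): a round-bellied jar, open, of brown unfired clay, loose, upright on the table, about 300 g. Rim 96 mm across outside, 82 mm inside; 70 mm tall, 114 mm across its belly. The point is the centre of the mouth, level with the top of the rim; z is up along the jar's axis.
- jar112_mouth (a point): the widest and lowest jar, open, of brown unfired clay, loose, upright on the table, about 340 g. Rim 112 mm across outside, 98 mm inside; 56 mm tall, 124 mm across its belly. The point is the centre of the mouth, level with the top of the rim; z is up along the jar's axis.
- lid64_knob (a point): lid 64 mm across, for the jar with the 64 mm rim; paler unfired clay, 50 g, loose on the table, knob up. Under it a plug 7 mm deep, tapering from 44 to 38 mm, hangs inside the mouth. Above is a low dome, then a round knob 24 mm tall, 25 mm across its middle half, gripped from any side. Point: the knob's middle, 29 mm above the plug's foot, 12 mm above the dome, 22 mm above the rim once seated. z: up.
- lid80_knob (a point): lid 80 mm across, for the jar with the 80 mm rim; paler unfired clay, 70 g, loose on the table, knob up. Under it a plug 7 mm deep, tapering from 60 to 54 mm, hangs inside the mouth. Above is a low dome, then a round knob 24 mm tall, 25 mm across its middle half, gripped from any side. Point: the knob's middle, 29 mm above the plug's foot, 12 mm above the dome, 22 mm above the rim once seated. z: up.
- lid96_knob (a point): lid 96 mm across, for the jar with the 96 mm rim; paler unfired clay, 100 g, loose on the table, knob up. Under it a plug 7 mm deep, tapering from 76 to 70 mm, hangs inside the mouth. Above is a low dome, then a round knob 24 mm tall, 25 mm across its middle half, gripped from any side. Point: the knob's middle, 29 mm above the plug's foot, 12 mm above the dome, 22 mm above the rim once seated. z: up.
- lid112_knob (a point): lid 112 mm across, for the jar with the 112 mm rim; paler unfired clay, 140 g, loose on the table, knob up. Under it a plug 7 mm deep, tapering from 92 to 86 mm, hangs inside the mouth. Above is a low dome, then a round knob 24 mm tall, 25 mm across its middle half, gripped from any side. Point: the knob's middle, 29 mm above the plug's foot, 12 mm above the dome, 22 mm above the rim once seated. z: up.
- bird_center (a point): a small dark clay bird, 65 mm long, 44 mm wide and 55 mm tall, loose among the jars; not part of the job, not to be knocked. The point is 26 mm above the table, at its middle.
- slipjar_center (a point): a small glass jar with a yellow cap, 38 mm across and 52 mm tall, loose among the jars; not part of the job, not to be knocked. The point is its centre, half-way up.
Not all that is in view belongs to the job. What is shaped like the part that bears lid64_knob but turquoise is not meant.

How it is judged:
At the end, for the whole second after the job is handed in: each of the four lids is on its own jar, centred within 8 mm, seated on the rim within 4 mm of height and level within 0.1 rad, at rest; the jars are upright and within 30 mm of where they began (horizontal distance between lid64_knob and jar64_mouth below 0.008 m and z of lid64_knob in the frame of jar64_mouth between 0.018 and 0.026 m and angle between each of lid64_knob, jar64_mouth, lid80_knob, jar80_mouth, lid96_knob, jar96_mouth, lid112_knob, jar112_mouth's own z axis and vertical below 0.1 rad and distance of each of jar64_mouth, jar80_mouth, jar96_mouth, jar112_mouth from where it was at the start of the episode below 0.03 m and linear speed of each of lid64, lid80, lid96, lid112 below 0.02 m/s and horizontal distance between lid80_knob and jar80_mouth below 0.008 m and z of lid80_knob in the frame of jar80_mouth between 0.018 and 0.026 m and horizontal distance between lid96_knob and jar96_mouth below 0.008 m and z of lid96_knob in the frame of jar96_mouth between 0.018 and 0.026 m and horizontal distance between lid112_knob and jar112_mouth below 0.008 m and z of lid112_knob in the frame of jar112_mouth between 0.018 and 0.026 m); the robot touches nothing.
It fails at once if a lid is dropped on to its jar (still faster than 0.6 m/s within 28 mm of its seat) ((linear speed of lid64 above 0.6 m/s and horizontal distance between lid64_knob and jar64_mouth below 0.03 m and z of lid64_knob in the frame of jar64_mouth below 0.05 m) or (linear speed of lid80 above 0.6 m/s and horizontal distance between lid80_knob and jar80_mouth below 0.03 m and z of lid80_knob in the frame of jar80_mouth below 0.05 m) or (linear speed of lid96 above 0.6 m/s and horizontal distance between lid96_knob and jar96_mouth below 0.03 m and z of lid96_knob in the frame of jar96_mouth below 0.05 m) or (linear speed of lid112 above 0.6 m/s and horizontal distance between lid112_knob and jar112_mouth below 0.03 m and z of lid112_knob in the frame of jar112_mouth below 0.05 m)).
It fails at once if a lid is pressed hard on its jar (over 90 N) (contact force between lid64 and jar64 above 90 N or contact force between lid80 and jar80 above 90 N or contact force between lid96 and jar96 above 90 N or contact force between lid112 and jar112 above 90 N).
It fails at once if a jar is knocked over (angle between any of jar64_mouth, jar80_mouth, jar96_mouth, jar112_mouth's own z axis and vertical above 0.4 rad).
It fails at once if a lid is tipped over (angle between any of lid64_knob, lid80_knob, lid96_knob, lid112_knob's own z axis and vertical above 0.8 rad).
It fails at once if the clay bird or the yellow-capped jar is knocked (moved more than 25 mm) (distance of any of bird_center, slipjar_center from where it was at the start of the episode above 0.025 m).
It also fails if it takes over 106 s, if anything falls off the work surface, if the arm or the gripper's body presses on something with over 40 N, if the wrist force passes 120 N, or if a joint passes its speed limit or range.

## Working session

There is one attempt and no reset: what is moved stays moved. The work goes in short steps, Python scripts to look and compute and a tool call to move; the robot and the scene stay as the last step left them, time stands still between calls to the robot, and variables do not carry over. Pictures are saved under pics/ and viewed, at most 14 in all, crops included, and the job is handed in when it is done.

Besides the shell and the picture viewer there is one more tool, called after "Call:" as a command line: name --argument value ..., lists and objects as JSON in quotes. send_rows: Moves the arm, as the interface text tells. Its arguments: {"type":"object","properties":{"moves":{"type":"string"},"newtons":{"type":"number"}},"required":["moves"]}

```bash
mkdir -p pics; python3 - <<'E'
from workcell import env
import cv2
for n in("scene","top"):
    im=env.snapshot(n); cv2.imwrite(f"pics/{n}0.png",im[:,:,::-1]); print(env.get_calibration(n))
s=env.read_state(); print(s, env.hold_point_z)
E
```

```text
{'fx': 435.2254321983602, 'fy': 435.2254321983602, 'cx': 321.45002261005095, 'cy': 199.48591703914266, 'position': array([1.20423165, 0.48280948, 0.63678005]), 'attitude': array([ 0.40355272,  0.77542836, -0.43083139, -0.22414366])}
{'fx': 417.2813830634723, 'fy': 417.2813830634723, 'cx': 318.13727648022996, 'cy': 203.48912127818176, 'position': array([ 0.31987517, -0.00853613,  1.15200224]), 'attitude': array([-0.70189987,  0.70822259, -0.05804026,  0.04887386])}
{'time': 0.1, 'joints': array([ 1.05536356e+00,  3.51157781e-01,  1.65236486e+00,  5.32572023e-06,
        1.13908753e+00, -8.45748614e-02]), 'dq': array([-1.81147097e-03, -1.66716586e-03, -2.08740108e-03,  2.20051977e-04,
        9.95971140e-04,  4.61915654e-05]), 'effort': array([ 2.55672538e-03, -4.98004532e+01, -2.85719830e+01,  7.01956660e-02,
        2.36794195e-02,  4.82421228e-06]), 'eef_pos': array([0.22951772, 0.49948122, 0.21816691]), 'ee_rot': array([ 2.13767548e-01,  9.76884423e-01, -4.85321633e-04, -1.52660631e-04]), 'contact_force': array([ 0.33430687, -0.62216448,  0.77970917]), 'moment': array([-0.02856263, -0.02829571,  0.05297874]), 'grip_force': 0.0, 'width': 0.09297785745529913} 0.0188
```

View pics/scene0.png

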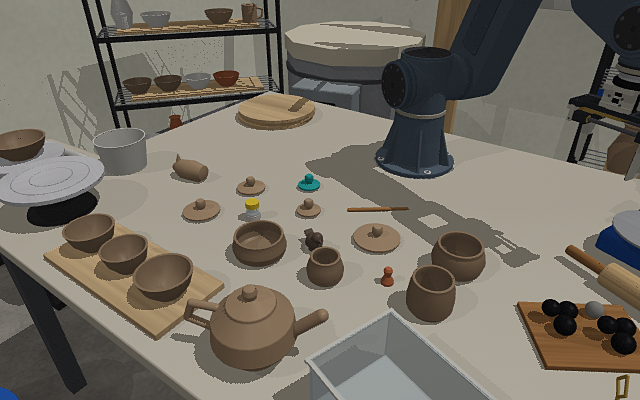

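View pics/top0.png

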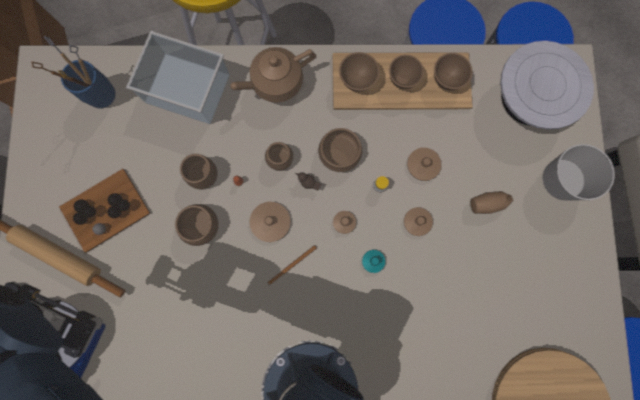

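```bash
cat > h.py <<'E'
import numpy as np, cv2
from scipy.spatial.transform import Rotation as R
def ray(c,uv):
    d=R.from_quat(c['attitude']).apply([(uv[0]-c['cx'])/c['fx'],(uv[1]-c['cy'])/c['fy'],1.]); return np.array(c['position']),d
def onz(c,uv,z):
    p,d=ray(c,uv); return p+d*(z-p[2])/d[2]
def proj(c,P):
    q=R.from_quat(c['attitude']).inv().apply(np.array(P)-c['position']); return np.array([c['fx']*q[0]/q[2]+c['cx'],c['fy']*q[1]/q[2]+c['cy']])
E
python3 - <<'E'
import cv2,numpy as np
from h import *
from workcell import env
c=env.get_calibration("top")
im=cv2.imread("pics/top0.png")
hsv=cv2.cvtColor(im,cv2.COLOR_BGR2HSV)
x0,y0,x1,y1=165,120,465,280
m=((hsv[...,1]>70)).astype(np.uint8)
m[:y0]=0;m[y1:]=0;m[:,:x0]=0;m[:,x1:]=0
cs,_=cv2.findContours(m,cv2.RETR_EXTERNAL,cv2.CHAIN_APPROX_NONE)
s=5
for k in cs:
    if cv2.contourArea(k)<40: continue
    e=cv2.fitEllipse(cv2.convexHull(k)); 
    w=onz(c,e[0],0.009); print(np.round(e[0],1),np.round(np.array(e[1])*2.74,0),np.round(w[:2],4))
a=cv2.resize(im[130:260,170:330],None,fx=s,fy=s,interpolation=cv2.INTER_CUBIC)
mm=cv2.resize(m[130:260,310:460],None,fx=s,fy=s,interpolation=cv2.INTER_NEAREST)
b=cv2.resize(im[130:250,300:460],None,fx=s,fy=s,interpolation=cv2.INTER_CUBIC)
s2=cv2.imread("pics/scene0.png")
d=cv2.resize(s2[160:330,170:500],None,fx=2.4,fy=2.4,interpolation=cv2.INTER_CUBIC)
cv2.imwrite("pics/a.png",a[:600]);cv2.imwrite("pics/b.png",b[:600]);cv2.imwrite("pics/d.png",d)
for p in [(198,170),(345,222),(600,330)]: print(hsv[p[1],p[0]])
E
```

```text
[373.3 261. ] [62. 63.] [ 0.3349 -0.1727]
[293.7 263.1] [ 14. 168.] [0.3311 0.0437]
[344.4 221.7] [58. 58.] [ 0.4429 -0.0961]
[417.9 221.3] [73. 76.] [ 0.4423 -0.2992]
[195.8 224.7] [ 95. 108.] [0.438  0.3115]
[269.7 221.2] [106. 107.] [0.4461 0.1094]
[381.8 182.2] [37. 39.] [ 0.5529 -0.203 ]
[237.4 180.3] [24. 28.] [0.5613 0.2001]
[201.6 171.5] [41. 80.] [0.5871 0.3004]
[423.9 163.7] [86. 90.] [ 0.6052 -0.3237]
[278.4 155.4] [65. 73.] [0.6321 0.0862]
[340.  149.5] [112. 114.] [ 0.6481 -0.0877]
[15 62 66]
[ 13  76 128]
[ 15  29 142]
```

View pics/a.png

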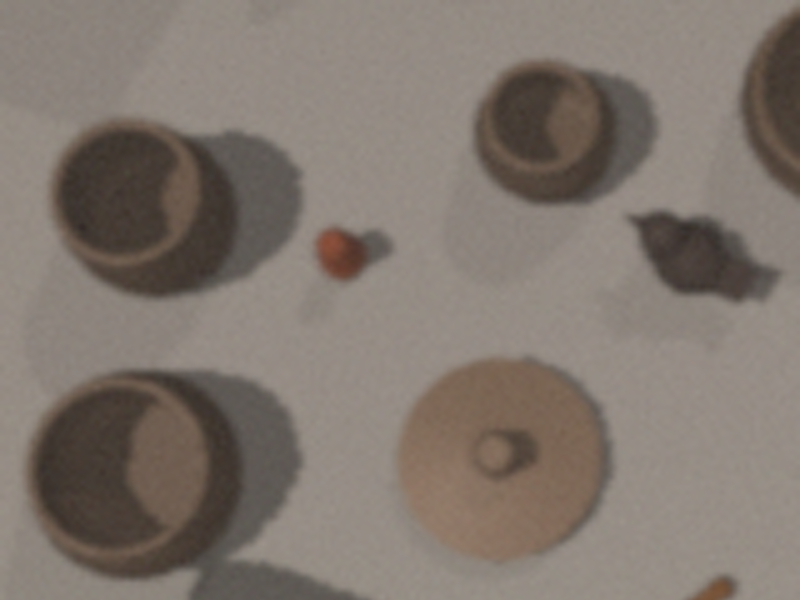

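View pics/b.png

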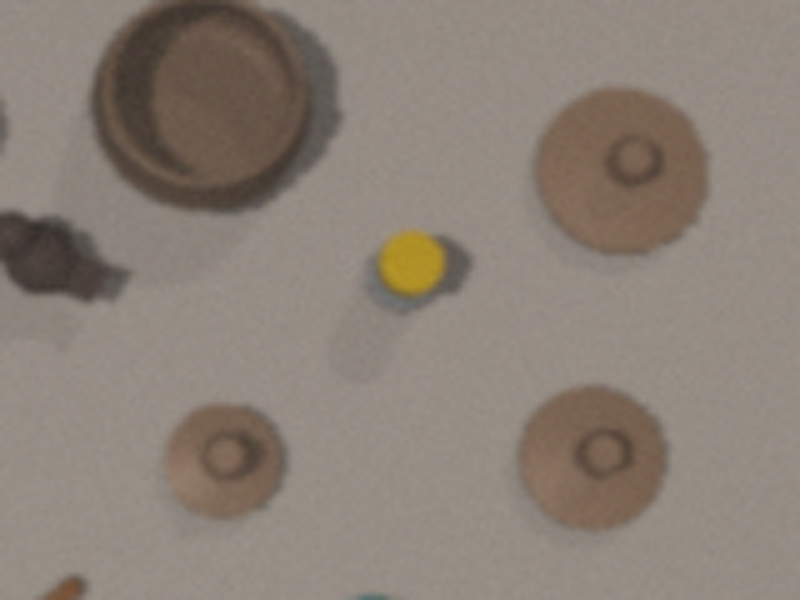

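View pics/d.png

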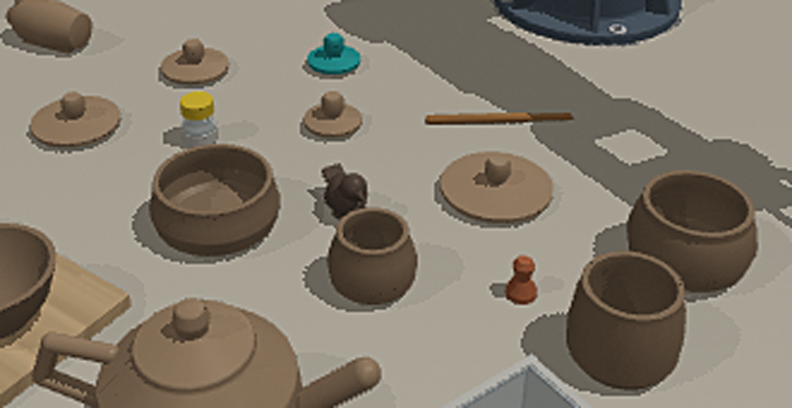

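```bash
cat > m.py <<'E'
from h import *
from workcell import env
c=env.get_calibration("top"); cs=env.get_calibration("scene")
im=cv2.imread("pics/top0.png"); sc=cv2.imread("pics/scene0.png")
g=cv2.cvtColor(im,cv2.COLOR_BGR2GRAY); S=6
def find(uv,diam,z,it=18):
    f=417.28/(1.152-z); r=diam/2*f; w=int(r+8); u0,v0=int(uv[0])-w,int(uv[1])-w
    a=cv2.resize(cv2.GaussianBlur(g[v0:v0+2*w,u0:u0+2*w],(3,3),0),None,fx=S,fy=S,interpolation=cv2.INTER_CUBIC)
    h=cv2.HoughCircles(a,cv2.HOUGH_GRADIENT,1.5,500,param1=60,param2=it,minRadius=int(S*r*.95),maxRadius=int(S*r*1.05))
    if h is None: return None
    h=h[0][0]; p=np.array([u0+(h[0]+.5)/S-.5,v0+(h[1]+.5)/S-.5]); return p,h[2]*2/S/f,onz(c,p,z)
if __name__=="__main__":
    big=cv2.resize(sc[160:330,170:500],None,fx=2.4,fy=2.4,interpolation=cv2.INTER_CUBIC)
    t=np.linspace(0,2*np.pi,60)
    for n,uv,ds in [("j64",(278.8,153.4),[(.064,.062),(.050,.062)]),("j80",(195,168),[(.08,.08),(.066,.08)]),("j96",(193.6,223.2),[(.096,.07),(.082,.07)]),("j112",(340.3,148.6),[(.112,.056),(.098,.056)]),
      ("l64",(345,222),[(.064,.008),(.025,.036)]),("l80",(418,222),[(.08,.008),(.025,.036)]),("l96",(424,164),[(.096,.008),(.025,.036)]),("l112",(270,221),[(.112,.008),(.025,.036)])]:
        for d,z in ds:
            k=uv if d!=.025 else {"l64":(345,220.5),"l80":(420,220),"l96":(426.5,161.5),"l112":(270,220)}[n]
            r=find(k,d,z)
            if r is None: print(n,d,None);continue
            print(n,d,np.round(r[0],1),round(r[1],4),np.round(r[2][:2],4))
            q=np.array([(proj(cs,r[2]+[d/2*np.cos(a),d/2*np.sin(a),0])-[170,160])*2.4 for a in t])
            cv2.polylines(big,[q.astype(np.int32)],True,(0,255,0) if d!=ds[1][0] else (255,0,255),1)
    cv2.imwrite("pics/ov.png",big)
E
python3 m.py
```

```text
j64 0.064 None
j64 0.05 None
j80 0.08 None
j80 0.066 None
j96 0.096 None
j96 0.082 None
j112 0.112 None
j112 0.098 None
l64 0.064 None
l64 0.025 None
l80 0.08 None
l80 0.025 None
l96 0.096 None
l96 0.025 None
l112 0.112 None
l112 0.025 None
```

Call:
send_rows --moves "0 0 -0.431 -35.9 -26.4 0 80;0 0 -0.431 -35.9 -26.4 0 80;0 0 -0.431 -35.9 -26.4 0 80;0 0 -0.431 -35.9 -26.4 0 80;0 0 -0.431 -35.9 -26.4 0 80;0 0 -0.431 -35.9 -26.4 0 80;0 0 -0.431 -35.9 -26.4 0 80;0 0 -0.431 -35.9 -26.4 0 80;0 0 -0.431 -35.9 -26.4 0 80;0 0 -0.431 -35.9 -26.4 0 80;0 0 -0.431 -35.9 -26.4 0 80;0 0 -0.431 -35.9 -26.4 0 80" --newtons 25

```text
time: 1.1
eef_pos: [0.4479, 0.1053, 0.2186]
ee_rot: [0.002, 1.0, -0.001, 0.0]
contact_force: [-1.0, 1.0, -0.0]
width: 0.0639
grip_force: 0.0
```

```bash
sed -i 's/    h=cv2.Hough/    a=cv2.normalize(a,None,0,255,cv2.NORM_MINMAX)\n    h=cv2.Hough/; s/it=18/it=8/; s/param1=60/param1=30/' m.py; python3 m.py
```

```text
j64 0.064 [277.5 153. ] 0.0633 [0.6244 0.0845]
j64 0.05 [276.7 152.2] 0.0486 [0.6265 0.0865]
j80 0.08 [193.7 167.7] 0.0775 [0.5809 0.3022]
j80 0.066 [195.  169.2] 0.0678 [0.5768 0.2988]
j96 0.096 [193. 223.] 0.0937 [0.4363 0.3019]
j96 0.082 [194.2 221.7] 0.0848 [0.4396 0.2988]
j112 0.112 [339.7 149.2] 0.1166 [ 0.6354 -0.0836]
j112 0.098 [341.7 146.5] 0.1016 [ 0.6431 -0.0892]
l64 0.064 [344.2 222. ] 0.0659 [ 0.4422 -0.0956]
l64 0.025 [347.5 220.7] 0.0251 [ 0.4425 -0.1023]
l80 0.08 [417.7 221.2] 0.0808 [ 0.4425 -0.299 ]
l80 0.025 [421.2 219.7] 0.0251 [ 0.4435 -0.3015]
l96 0.096 [424.2 163.7] 0.0951 [ 0.6055 -0.3249]
l96 0.025 [424.7 161.5] 0.0251 [ 0.6049 -0.3189]
l112 0.112 [270.  221.2] 0.1162 [0.446  0.1088]
l112 0.025 [268.5 219.7] 0.0251 [0.447 0.11 ]
```

View pics/ov.png

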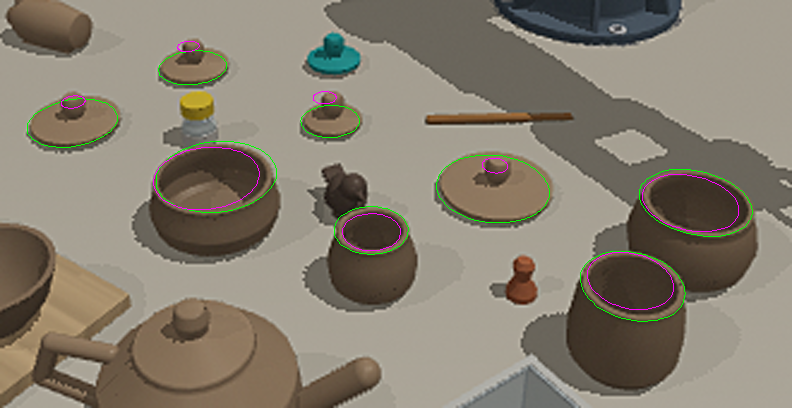

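```bash
cat > rad.py <<'E'
from h import *
from scipy.ndimage import map_coordinates
from scipy.optimize import least_squares
def edges(c,g,ctr,rad,z,tol=.007):
    """strongest edge near the expected rim along each world radius -> world points on plane z"""
    out=[]; rr=np.arange(rad-tol,rad+tol,.0005)
    for a in np.linspace(0,2*np.pi,72,endpoint=False):
        P=[proj(c,[ctr[0]+r*np.cos(a),ctr[1]+r*np.sin(a),z]) for r in rr]
        v=map_coordinates(g,np.array(P).T[::-1],order=1); d=np.abs(np.gradient(v))
        i=d.argmax()
        if 0<i<len(rr)-1: out.append([ctr[0]+rr[i]*np.cos(a),ctr[1]+rr[i]*np.sin(a)])
    return np.array(out)
def fit(c,im,ctr,rad,z,tol=.007):
    g=cv2.GaussianBlur(cv2.cvtColor(im,cv2.COLOR_BGR2GRAY),(0,0),.8).astype(float)
    for _ in range(5):
        e=edges(c,g,ctr,rad,z,tol)
        s=least_squares(lambda p:np.hypot(*(e-p).T)-rad,ctr,loss='soft_l1',f_scale=.001); ctr=s.x
    return ctr,len(e),np.median(np.abs(s.fun))
OBJ={"j64":((.6245,.0845),.032,.062),"j80":((.5805,.301),.040,.080),"j96":((.437,.301),.048,.070),"j112":((.638,-.0855),.056,.056),
"l64":((.4425,-.096),.032,.009),"l80":((.4425,-.299),.040,.009),"l96":((.6055,-.3245),.048,.009),"l112":((.446,.109),.056,.009)}
if __name__=="__main__":
    from workcell import env
    for n,(p,r,z) in OBJ.items():
        for cam in("top","scene"):
            im=cv2.imread(f"pics/{cam}0.png"); f=fit(env.get_calibration(cam),im,np.array(p),r,z)
            print(n,cam,np.round(f[0],4),f[1],round(f[2],4))
E
python3 rad.py
```

```text
j64 top [0.6231 0.0855] 58 0.0016
j64 scene [0.6271 0.0822] 64 0.0031
j80 top [0.5785 0.299 ] 67 0.0023
j80 scene [0.5767 0.2964] 69 0.0029
j96 top [0.4407 0.2994] 69 0.002
j96 scene [0.4375 0.2986] 61 0.0027
j112 top [ 0.6372 -0.0807] 60 0.0016
j112 scene [ 0.6418 -0.0858] 68 0.0023
l64 top [ 0.4422 -0.0971] 71 0.0015
l64 scene [ 0.4353 -0.0977] 66 0.0013
l80 top [ 0.4424 -0.2992] 72 0.001
l80 scene [ 0.4493 -0.2936] 61 0.0013
l96 top [ 0.6043 -0.3241] 72 0.001
l96 scene [ 0.5992 -0.3283] 62 0.001
l112 top [0.4456 0.1071] 72 0.002
l112 scene [0.4387 0.1082] 70 0.0006
```

```bash
python3 - <<'E'
from rad import *
from workcell import env
c=env.get_calibration("top"); im=cv2.imread("pics/top0.png"); cs=env.get_calibration("scene"); sc=cv2.imread("pics/scene0.png")
J={"j64":((.6237,.085),.032,.025,.062),"j80":((.579,.300),.040,.033,.080),"j96":((.4385,.300),.048,.041,.070),"j112":((.638,-.083),.056,.049,.056)}
t=np.linspace(0,2*np.pi,90); tiles=[]
for n,(p,r,ri,z) in J.items():
    for cam,C,I in(("top",c,im),("scene",cs,sc)):
        f=[fit(C,I,np.array(p),q,z,.0035) for q in(r,ri)]
        print(n,cam,[(np.round(k[0],4),round(k[2],4)) for k in f])
        S=7 if r<.05 else 6; u,v=proj(C,[*p,z]).astype(int)
        a=cv2.resize(I[v-24:v+24,u-28:u+28],(200*2,172*2),interpolation=cv2.INTER_CUBIC); a=cv2.convertScaleAbs(a,alpha=1.5); k=400/56
        for rad in(r,ri):
            q=np.array([(proj(C,[p[0]+rad*np.cos(x),p[1]+rad*np.sin(x),z])-[u-28,v-24]+.5)*k for x in t])
            cv2.polylines(a,[q.astype(np.int32)],True,(0,255,0),1)
        tiles.append(cv2.resize(a,(200,172)) if 0 else a)
rows=np.vstack([np.hstack(tiles[0::2]),np.hstack(tiles[1::2])])
cv2.imwrite("pics/t.png",cv2.resize(np.vstack([np.hstack([tiles[0],tiles[2]]),np.hstack([tiles[4],tiles[6]])]),(800,600)))
E
```

```text
j64 top [(array([0.6243, 0.0848]), np.float64(0.0008)), (array([0.6269, 0.0864]), np.float64(0.0011))]
j64 scene [(array([0.6235, 0.0844]), np.float64(0.0006)), (array([0.6233, 0.0845]), np.float64(0.001))]
j80 top [(array([0.5801, 0.3006]), np.float64(0.0009)), (array([0.5814, 0.3041]), np.float64(0.0013))]
j80 scene [(array([0.579 , 0.3008]), np.float64(0.0005)), (array([0.5794, 0.3014]), np.float64(0.001))]
j96 top [(array([0.441 , 0.2993]), np.float64(0.0011)), (array([0.4382, 0.2956]), np.float64(0.001))]
j96 scene [(array([0.4393, 0.2991]), np.float64(0.0011)), (array([0.441 , 0.3004]), np.float64(0.0008))]
j112 top [(array([ 0.6377, -0.0816]), np.float64(0.0013)), (array([ 0.6336, -0.0807]), np.float64(0.0011))]
j112 scene [(array([ 0.6388, -0.0858]), np.float64(0.0005)), (array([ 0.6377, -0.0866]), np.float64(0.0015))]
```

View pics/t.png

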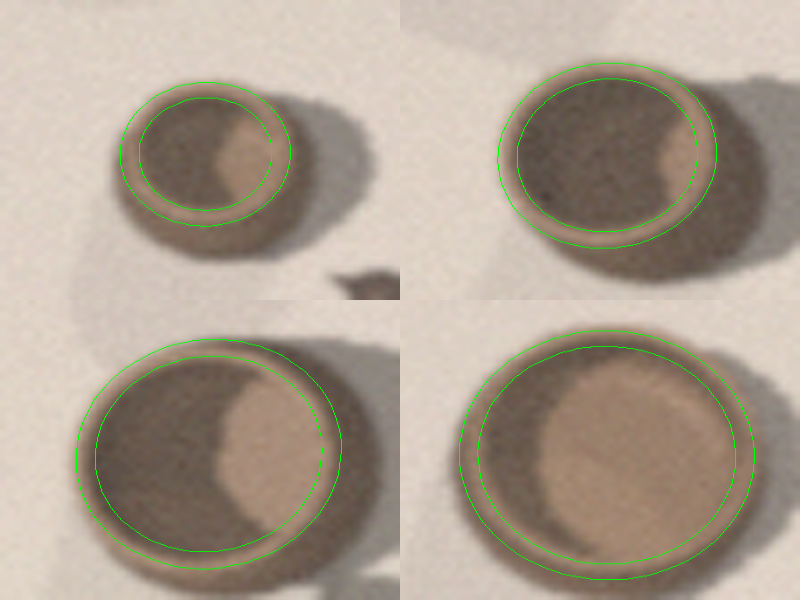

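Call:
send_rows --moves "0 0 0 0 -0.2 4 80;0 0 0 0 -0.2 8 80;0 0 0 0 -0.2 11.5 80;0 0 0 0 -0.2 14.5 80;0 0 0 0 -0.2 15 80;0 0 0 0 -0.2 15 80;0 0 0 0 -0.2 15 80"

```text
time: 1.68
eef_pos: [0.4462, 0.1082, 0.0697]
ee_rot: [-0.0, 1.0, 0.0, 0.0]
contact_force: [1.3, 0.5, -0.2]
width: 0.0636
grip_force: 0.0
```

Call:
send_rows --moves "0 0 0 0 0 1.5 80;0 0 0 0 0 3 80;0 0 0 0 0 4 80;0 0 0 0 0 4.7 80;0 0 0 0 0 4.7 80;0 0 0 0 0 4.7 200;0 0 0 0 0 4.7 200;0 0 0 0 0 4.7 200;0 0 0 0 0 4.7 200;0 0 0 0 0 4.7 200;0 0 0 0 0 4.7 200"

```text
time: 2.6
eef_pos: [0.4457, 0.108, 0.0218]
ee_rot: [-0.0, 1.0, 0.0, 0.0]
contact_force: [-0.4, -0.6, 1.0]
width: 0.0283
grip_force: 0.0
```

Call:
send_rows --moves "0 0 0 0 0 0 220;0 0 0 0 0 0 220;0 0 0 0 0 0 220;0 0 0 0 0 0 220;0 0 0 0 0 -0.3 220;0 0 0 0 0 -0.6 220;0 0 0 0 0 -1 220;0 0 0 0 0 -1 220"

```text
time: 3.27
eef_pos: [0.4459, 0.108, 0.0323]
ee_rot: [-0.0, 1.0, 0.0, 0.0]
contact_force: [1.0, -0.6, -1.1]
width: 0.0242
grip_force: 25.0
```

Call:
send_rows --moves "0 0 0 0 0 -3 220;0 0 0 0 0 -6.5 220;0 0 0 -2 -2 -10 220;0 0 0 -4.5 -4.5 -11.8 220;0 0 0 -7 -7 -11.8 220;0 0 0 -9.5 -9.5 -11.8 220;0 0 0 -12 -12 -11.8 220;0 0 0 -14.5 -14.5 -11.8 220;0 0 0 -17 -17 -11.8 220;0 0 0 -18.5 -18.5 -11.8 220;0 0 0 -19.2 -19.2 -11.8 220;0 0 0 -19.2 -19.2 -11.8 220"

```text
time: 4.27
eef_pos: [0.6381, -0.0852, 0.1491]
ee_rot: [0.001, 1.0, -0.0, -0.0]
contact_force: [0.1, -0.7, -0.1]
width: 0.024
grip_force: 25.0
```

Call:
send_rows --moves "0 0 0 0 0 2 220;0 0 0 0 0 4 220;0 0 0 0 0 5 220;0 0 0 0 0 5 220;0 0 0 0 0 5 220"

```text
time: 4.68
eef_pos: [0.6372, -0.0833, 0.0999]
ee_rot: [-0.0, 1.0, 0.0, -0.0]
contact_force: [-0.1, -0.6, -1.4]
width: 0.0238
grip_force: 25.0
```

```bash
cat > snap.py <<'E'
import sys; from h import *; from workcell import env
n,x,y,w,hh=sys.argv[1],*map(int,sys.argv[2:6])
im=env.snapshot("scene")[:,:,::-1]; cv2.imwrite(f"pics/{n}_full.png",im)
a=im[y:y+hh,x:x+w]; s=min(800/w,600/hh); cv2.imwrite(f"pics/{n}.png",cv2.resize(a,None,fx=s,fy=s,interpolation=cv2.INTER_CUBIC)); print(s,env.read_state()["eef_pos"])
E
python3 snap.py p112 210 190 120 85
```

```text
6.666666666666667 [ 0.63778337 -0.08353769  0.10062226]
```

View pics/p112.png

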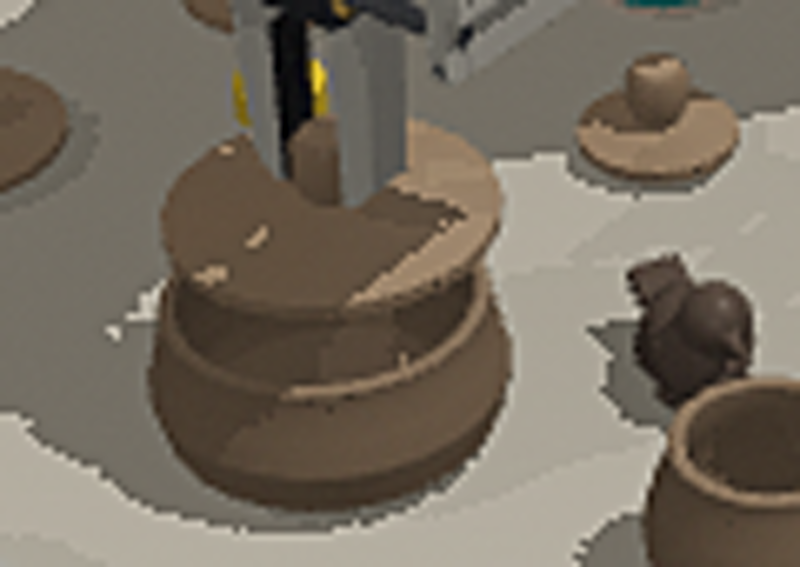

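```bash
python3 - <<'E'
from rad import *
from workcell import env
c=env.get_calibration("scene"); im=cv2.imread("pics/p112_full.png")
for t in(.003,.005): print(t,[(np.round(fit(c,im,np.array([.638,-.084]),.056,z,t)[0],4)) for z in(.087,.056)])
def px(x,y,s=6.6667,o=(210,190)): return np.array([(x+.5)/s-.5+o[0],(y+.5)/s-.5+o[1]])
# tangent columns: extreme left/right of circles
t=np.linspace(0,2*np.pi,360)
for nm,p,z in(("lid",(.6378,-.0835),.087),("jar",(.638,-.0845),.056)):
    q=np.array([proj(c,[p[0]+.056*np.cos(a),p[1]+.056*np.sin(a),z]) for a in t]); q=(q-[210,190]+.5)*6.6667-.5
    print(nm,q.min(0),q.max(0))
E
```

```text
0.003 [array([ 0.635 , -0.0841]), array([ 0.6391, -0.0859])]
0.005 [array([ 0.6329, -0.0855]), array([ 0.6387, -0.0856])]
lid [154.96385621 125.05569833] [496.34724311 319.29893272]
jar [162.37814873 198.02337255] [497.84994824 396.23688771]
```

Call:
send_rows --moves "0 0 0 -0.2 -0.15 0 220;0 0 0 -0.2 -0.15 0.8 220;0 0 0 -0.2 -0.15 1.3 220;0 0 0 -0.2 -0.15 1.7 220;0 0 0 -0.2 -0.15 2.1 220;0 0 0 -0.2 -0.15 2.4 220;0 0 0 -0.2 -0.15 2.6 220;0 0 0 -0.2 -0.15 2.6 220"

```text
time: 5.4
eef_pos: [0.6394, -0.0855, 0.0731]
ee_rot: [-0.0, 1.0, 0.0, -0.0]
contact_force: [0.8, 0.1, -1.4]
width: 0.024
grip_force: 25.0
```

Call:
send_rows --moves "0 0 0 0 0 0.15 220;0 0 0 0 0 0.25 220;0 0 0 0 0 0.25 220"

```text
time: 5.65
eef_pos: [0.6396, -0.0855, 0.0711]
ee_rot: [-0.0, 1.0, 0.0, -0.0]
contact_force: [0.2, 0.0, -1.2]
width: 0.0236
grip_force: 25.0
```

Call:
send_rows --moves "0 0 0 0 0 0.1 220;0 0 0 0 0 0.15 220;0 0 0 0 0 0.15 220"

```text
time: 5.9
eef_pos: [0.6399, -0.0856, 0.0707]
ee_rot: [-0.0, 1.0, -0.0, 0.0]
contact_force: [-3.5, 0.7, 7.2]
width: 0.0238
grip_force: 25.0
```

Call:
send_rows --moves "0 0 0 0 0 0 120;0 0 0 0 0 0 120;0 0 0 0 0 0 120;0 0 0 0 0 0 120;0 0 0 0 0 0 100;0 0 0 0 0 -1 80;0 0 0 0 0 -3 80;0 0 0 0 0 -6 80;0 0 0 0 0 -9 80;0 0 0 0 0 -11 80;0 0 0 0 0 -11 80"

```text
time: 6.82
eef_pos: [0.6417, -0.0859, 0.1853]
ee_rot: [-0.0, 1.0, -0.001, 0.004]
contact_force: [1.1, -0.0, -0.4]
width: 0.064
grip_force: 0.0
```

```bash
python3 snap.py q112 210 190 120 85
```

```text
6.666666666666667 [ 0.6406931  -0.08569443  0.18254615]
```

View pics/q112.png

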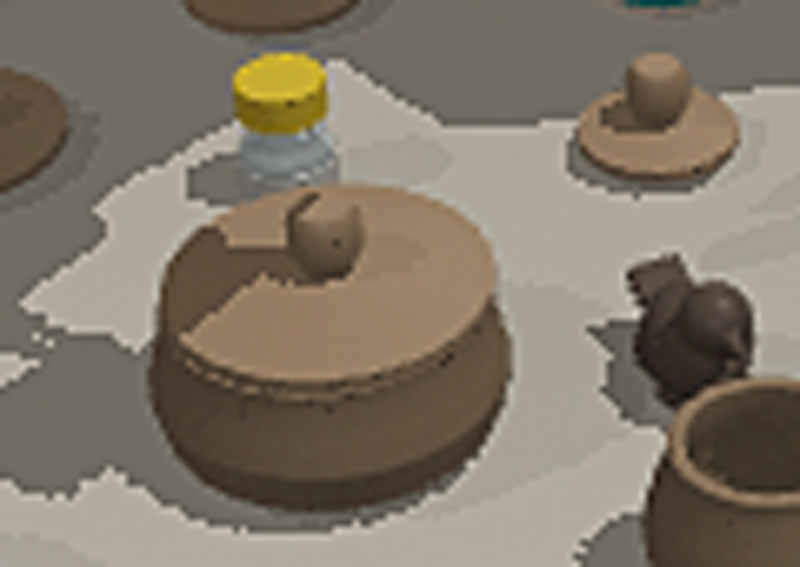

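Call:
send_rows --moves "0 0 0 3 0 0 80;0 0 0 6.5 -0.5 0 80;0 0 0 10 -1 0 80;0 0 0 13.5 -1.1 0 80;0 0 0 17 -1.1 3 80;0 0 0 19 -1.1 7 80;0 0 0 19.75 -1.1 10 80;0 0 0 19.75 -1.1 12 80;0 0 0 19.75 -1.1 12 80;0 0 0 19.75 -1.1 12 80"

```text
time: 7.7
eef_pos: [0.4416, -0.0964, 0.0591]
ee_rot: [-0.0, 1.0, 0.0, -0.001]
contact_force: [1.0, -0.2, -0.5]
width: 0.0639
grip_force: 0.0
```

Call:
send_rows --moves "0 0 0 0 0 1.5 80;0 0 0 0 0 3 80;0 0 0 0 0 3.7 80;0 0 0 0 0 3.7 80;0 0 0 0 0 3.7 220;0 0 0 0 0 3.7 220;0 0 0 0 0 3.7 220;0 0 0 0 0 3.7 220;0 0 0 0 0 3.7 220;0 0 0 0 0 3.7 220;0 0 0 0 0 3.7 220;0 0 0 0 0 3.7 220"

```text
time: 8.7
eef_pos: [0.4422, -0.0966, 0.0228]
ee_rot: [-0.0, 1.0, -0.0, 0.0]
contact_force: [-0.8, 1.1, 3.8]
width: 0.0242
grip_force: 25.0
```

Call:
send_rows --moves "0 0 0 0 0 0 220;0 0 0 0 0 0 220;0 0 0 0 0 0 220"

```text
time: 8.95
eef_pos: [0.4422, -0.0966, 0.0228]
ee_rot: [-0.0, 1.0, -0.0, 0.0]
contact_force: [-0.1, 1.4, 5.9]
width: 0.0239
grip_force: 25.0
```

Call:
send_rows --moves "0 0 0 0 0 -1 220;0 0 0 0 0 -4 220;0 0 0 0 0 -8 220;0 0 0 -2 2 -11 220;0 0 0 -4.5 4.5 -12.7 220;0 0 0 -7 7 -12.7 220;0 0 0 -9.5 9.5 -12.7 220;0 0 0 -12 12 -12.7 220;0 0 0 -14.5 14.5 -12.7 220;0 0 0 -17 17 -12.7 220;0 0 0 -18.2 18.1 -12.7 220;0 0 0 -18.2 18.1 -12.7 220"

```text
time: 9.95
eef_pos: [0.6256, 0.0868, 0.1498]
ee_rot: [-0.001, 1.0, 0.0, 0.0]
contact_force: [0.2, -0.2, -1.6]
width: 0.0242
grip_force: 25.0
```

Call:
send_rows --moves "0 0 0 0 0 2 220;0 0 0 0 0 3.5 220;0 0 0 0 0 4.5 220;0 0 0 0 0 4.5 220;0 0 0 0 0 4.5 220"

```text
time: 10.37
eef_pos: [0.6238, 0.084, 0.1049]
ee_rot: [0.0, 1.0, -0.0, -0.0]
contact_force: [0.4, -0.6, -0.9]
width: 0.0242
grip_force: 25.0
```

```bash
python3 snap.py p64 270 215 100 75; python3 - <<'E'
from rad import *
from workcell import env
c=env.get_calibration("scene"); im=cv2.imread("pics/p64_full.png"); p=env.read_state()["eef_pos"]
t=np.linspace(0,2*np.pi,360)
for nm,q,z in(("lid",p[:2],p[2]+.0066-.022),("jar",(.6245,.0845),.062)):
    for tol in(.003,.005): print(nm,tol,np.round(fit(c,im,np.array(q),.032,z,tol)[0],4))
    k=np.array([proj(c,[q[0]+.032*np.cos(a),q[1]+.032*np.sin(a),z]) for a in t]); k=(k-[270,215]+.5)*8-.5
    print(nm,k.min(0),k.max(0))
E
```

```text
8.0 [0.62426645 0.08415371 0.10551232]
lid 0.003 [0.6214 0.0838]
lid 0.005 [0.6189 0.0823]
lid [314.32652621 167.06559648] [565.8598172  322.28001584]
jar 0.003 [0.6231 0.0844]
jar 0.005 [0.6174 0.0809]
jar [316.54333919 252.89255452] [564.01849129 410.86549829]
```

View pics/p64.png

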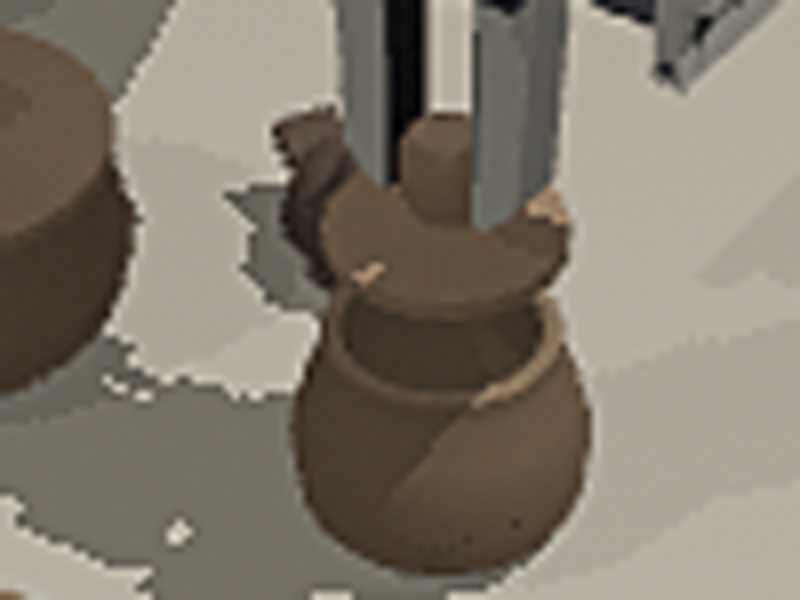

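Call:
send_rows --moves "0 0 0 0 0 0.8 220;0 0 0 0 0 1.3 220;0 0 0 0 0 1.7 220;0 0 0 0 0 2 220;0 0 0 0 0 2.3 220;0 0 0 0 0 2.4 220;0 0 0 0 0 2.4 220"

```text
time: 11.0
eef_pos: [0.624, 0.0845, 0.0803]
ee_rot: [-0.0, 1.0, -0.0, -0.0]
contact_force: [-1.0, 0.6, -0.2]
width: 0.0241
grip_force: 25.0
```

Call:
send_rows --moves "0 0 0 0 0 0.12 220;0 0 0 0 0 0.2 220;0 0 0 0 0 0.2 220"

```text
time: 11.25
eef_pos: [0.6241, 0.0845, 0.0786]
ee_rot: [-0.0, 1.0, 0.0, -0.0]
contact_force: [-0.4, 0.1, -0.2]
width: 0.0241
grip_force: 25.0
```

Call:
send_rows --moves "0 0 0 0 0 0.1 220;0 0 0 0 0 0.12 220;0 0 0 0 0 0.12 220"

```text
time: 11.5
eef_pos: [0.6243, 0.0845, 0.0778]
ee_rot: [-0.0, 1.0, -0.0, 0.0]
contact_force: [-0.1, -0.4, 1.9]
width: 0.0239
grip_force: 25.0
```

Call:
send_rows --moves "0 0 0 0 0 0.05 220;0 0 0 0 0 0.05 120;0 0 0 0 0 0.05 120;0 0 0 0 0 0.05 120;0 0 0 0 0 0.05 120;0 0 0 0 0 0 100;0 0 0 0 0 -1 80;0 0 0 0 0 -3 80;0 0 0 0 0 -6 80;0 0 0 0 0 -9 80;0 0 0 0 0 -10 80;0 0 0 0 0 -10 80"

```text
time: 12.5
eef_pos: [0.6255, 0.0846, 0.1809]
ee_rot: [-0.0, 1.0, 0.0, 0.003]
contact_force: [0.4, -0.4, -0.1]
width: 0.0637
grip_force: 0.0
```

```bash
python3 snap.py q64 270 215 100 75
```

```text
8.0 [0.62448283 0.08452325 0.17848113]
```

View pics/q64.png

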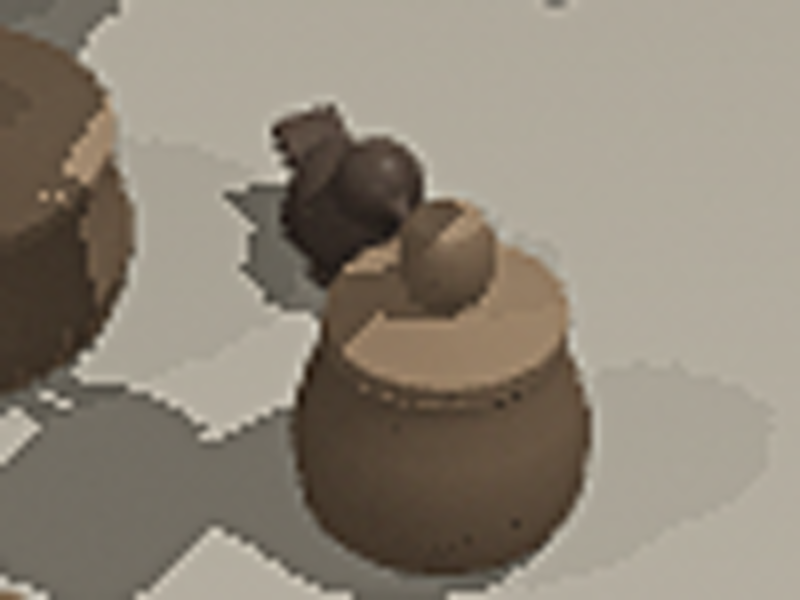

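Call:
send_rows --moves "0 0 0 0.8 -1.7 0 80;0 0 0 2.3 -5 0 80;0 0 0 3.9 -8.3 0 80;0 0 0 5.5 -11.6 0 80;0 0 0 7.1 -15 0 80;0 0 0 8.7 -18.3 0 80;0 0 0 10.3 -21.7 0 80;0 0 0 11.8 -25 0 80;0 0 0 13.4 -28.3 0 80;0 0 0 15 -31.7 0 80;0 0 0 17 -36 2 80;0 0 0 18.2 -38.4 4 80"

```text
time: 13.55
eef_pos: [0.4417, -0.3004, 0.1377]
ee_rot: [-0.0, 1.0, -0.0, 0.0]
contact_force: [0.8, -1.4, -0.6]
width: 0.0637
grip_force: 0.0
```

Call:
send_rows --moves "0 0 0 0 0 3 80;0 0 0 0 0 6 80;0 0 0 0 0 8 80;0 0 0 0 0 8 80;0 0 0 0 0 8 80"

```text
time: 13.97
eef_pos: [0.4417, -0.2978, 0.0569]
ee_rot: [-0.0, 1.0, 0.001, -0.001]
contact_force: [-0.7, -0.4, 1.4]
width: 0.0639
grip_force: 0.0
```

Call:
send_rows --moves "0 0 0 0 0 1.5 80;0 0 0 0 0 2.8 80;0 0 0 0 0 3.5 80;0 0 0 0 0 3.5 80;0 0 0 0 0 3.5 220;0 0 0 0 0 3.5 220;0 0 0 0 0 3.5 220;0 0 0 0 0 3.5 220;0 0 0 0 0 3.5 220;0 0 0 0 0 3.5 220;0 0 0 0 0 3.5 220;0 0 0 0 0 3.5 220"

```text
time: 14.97
eef_pos: [0.4428, -0.2986, 0.0234]
ee_rot: [-0.0, 1.0, -0.0, 0.0]
contact_force: [-0.7, 0.0, 2.0]
width: 0.0238
grip_force: 25.0
```

Call:
send_rows --moves "0 0 0 0 0 0 220;0 0 0 0 0 0 220;0 0 0 0 0 0 220"

```text
time: 15.22
eef_pos: [0.4428, -0.2986, 0.0234]
ee_rot: [-0.0, 1.0, -0.0, 0.0]
contact_force: [-0.6, 1.0, 5.1]
width: 0.0238
grip_force: 25.0
```

Call:
send_rows --moves "0 0 0 0 0 -1 220;0 0 0 0 0 -4 220;0 0 0 0 0 -8 220;0 0 0 -0.3 1.5 -12 220;0 0 0 -1 4.5 -13.7 220;0 0 0 -1.8 8 -13.7 220;0 0 0 -2.6 11.5 -13.7 220;0 0 0 -3.4 15 -13.7 220;0 0 0 -4.2 18.5 -13.7 220;0 0 0 -5 22 -13.7 220;0 0 0 -5.8 25.5 -13.7 220;0 0 0 -6.6 29 -13.7 220"

```text
time: 16.22
eef_pos: [0.5085, -0.0067, 0.1608]
ee_rot: [-0.0, 1.0, -0.0, 0.0]
contact_force: [0.2, -0.9, 0.4]
width: 0.0239
grip_force: 25.0
```

Call:
send_rows --moves "0 0 0 -0.8 3.5 0 220;0 0 0 -1.6 7 0 220;0 0 0 -2.4 10.5 0 220;0 0 0 -3.2 14 0 220;0 0 0 -4 17.5 0 220;0 0 0 -4.8 21 0 220;0 0 0 -5.6 24.5 0 220;0 0 0 -6.4 28 0 220;0 0 0 -7 30 0 220;0 0 0 -7.1 30.9 0 220;0 0 0 -7.1 30.9 0 220;0 0 0 -7.1 30.9 0 220"

```text
time: 17.22
eef_pos: [0.5792, 0.2998, 0.1601]
ee_rot: [-0.0, 1.0, -0.0, -0.0]
contact_force: [-0.2, -0.6, -0.2]
width: 0.0241
grip_force: 25.0
```

Call:
send_rows --moves "0 0 0 0 0 2 220;0 0 0 0 0 3.3 220;0 0 0 0 0 3.8 220;0 0 0 0 0 3.8 220;0 0 0 0 0 3.8 220"

```text
time: 17.63
eef_pos: [0.5796, 0.2999, 0.1224]
ee_rot: [0.0, 1.0, -0.0, -0.0]
contact_force: [0.6, -0.3, 0.2]
width: 0.0239
grip_force: 25.0
```

```bash
cat > chk.py <<'E'
import sys
from rad import *
from workcell import env
n,rad,jx,jy,jz,off=sys.argv[1],*map(float,sys.argv[2:7])
c=env.get_calibration("scene"); im=env.snapshot("scene")[:,:,::-1].copy(); cv2.imwrite(f"pics/{n}_full.png",im); p=env.read_state()["eef_pos"]; print(np.round(p,4))
for nm,q,z in(("lid",p[:2],p[2]+off-.022),("jar",(jx,jy),jz)):
    for tol in(.003,.004): print(nm,tol,[np.round(fit(c,im,np.array(q)+d,rad,z,tol)[0],4) for d in([0,0],[.002,0],[-.002,0])])
E
python3 chk.py p80 .04 .5797 .3007 .08 .006
```

```text
[0.5799 0.3002 0.1228]
lid 0.003 [array([0.5776, 0.3009]), array([0.5777, 0.3007]), array([0.5774, 0.3009])]
lid 0.004 [array([0.5768, 0.3009]), array([0.5771, 0.3009]), array([0.5768, 0.3009])]
jar 0.003 [array([0.5789, 0.3006]), array([0.5789, 0.3008]), array([0.5789, 0.3006])]
jar 0.004 [array([0.579 , 0.3008]), array([0.579 , 0.3009]), array([0.579 , 0.3009])]
```

Call:
send_rows --moves "0 0 0 -0.05 0 0.8 220;0 0 0 -0.05 0 1.3 220;0 0 0 -0.05 0 1.7 220;0 0 0 -0.05 0 2 220;0 0 0 -0.05 0 2.3 220;0 0 0 -0.05 0 2.4 220;0 0 0 -0.05 0 2.4 220"

```text
time: 18.27
eef_pos: [0.58, 0.3005, 0.0979]
ee_rot: [-0.0, 1.0, -0.0, -0.0]
contact_force: [0.1, -0.5, -0.4]
width: 0.0237
grip_force: 25.0
```

Call:
send_rows --moves "0 0 0 0 0 0.12 220;0 0 0 0 0 0.2 220;0 0 0 0 0 0.2 220"

```text
time: 18.52
eef_pos: [0.5802, 0.3006, 0.0964]
ee_rot: [-0.0, 1.0, 0.0, 0.0]
contact_force: [0.3, -0.3, -0.3]
width: 0.0242
grip_force: 25.0
```

Call:
send_rows --moves "0 0 0 0 0 0.07 220;0 0 0 0 0 0.1 220;0 0 0 0 0 0.1 220"

```text
time: 18.77
eef_pos: [0.5803, 0.3006, 0.0963]
ee_rot: [-0.0, 1.0, 0.0, 0.0]
contact_force: [-3.2, -1.9, 8.4]
width: 0.0246
grip_force: 25.0
```

Call:
send_rows --moves "0 0 0 0 0 0 120;0 0 0 0 0 0 120;0 0 0 0 0 0 120;0 0 0 0 0 0 120;0 0 0 0 0 0 100;0 0 0 0 0 -1 80;0 0 0 0 0 -3 80;0 0 0 0 0 -6 80;0 0 0 0 0 -8 80;0 0 0 0 0 -8 80;0 0 0 0 0 -8 80"

```text
time: 19.68
eef_pos: [0.5805, 0.3007, 0.1768]
ee_rot: [-0.0, 1.0, 0.0, 0.001]
contact_force: [-0.7, 0.4, -0.2]
width: 0.0637
grip_force: 0.0
```

Call:
send_rows --moves "0 0 0 1 -1.5 0 80;0 0 0 2 -4.5 0 80;0 0 0 3 -8 0 80;0 0 0 4 -11.5 0 80;0 0 0 4 -15 0 80;0 0 0 4 -18.5 0 80;0 0 0 4 -22 0 80;0 0 0 4 -25.5 0 80;0 0 0 4 -29 0 80;0 0 0 3 -32.5 0 80;0 0 0 2.5 -36 0 80;0 0 0 2 -39.5 0 80"

```text
time: 20.68
eef_pos: [0.5596, -0.0962, 0.1743]
ee_rot: [-0.0, 1.0, 0.0, -0.001]
contact_force: [1.0, 0.9, 0.0]
width: 0.0637
grip_force: 0.0
```

Call:
send_rows --moves "0 0 0 -0.7 -3.5 0 80;0 0 0 -1.4 -7 0 80;0 0 0 -2.1 -10.5 0 80;0 0 0 -2.8 -14 0 80;0 0 0 -3.5 -17.5 0 80;0 0 0 -4.1 -20.8 0 80;0 0 0 -4.4 -22.6 3 80;0 0 0 -4.4 -22.9 6.5 80;0 0 0 -4.4 -22.9 10 80;0 0 0 -4.4 -22.9 11.5 80;0 0 0 -4.4 -22.9 11.5 80;0 0 0 -4.4 -22.9 11.5 80"

```text
time: 21.68
eef_pos: [0.6042, -0.3232, 0.0603]
ee_rot: [-0.0, 1.0, 0.0, -0.0]
contact_force: [0.7, -0.6, 0.3]
width: 0.0641
grip_force: 0.0
```

Call:
send_rows --moves "0 0 0 0 -0.05 1.5 80;0 0 0 0 -0.05 3 80;0 0 0 0 -0.05 3.7 80;0 0 0 0 -0.05 3.7 80;0 0 0 0 -0.05 3.7 220;0 0 0 0 -0.05 3.7 220;0 0 0 0 -0.05 3.7 220;0 0 0 0 -0.05 3.7 220;0 0 0 0 -0.05 3.7 220;0 0 0 0 -0.05 3.7 220;0 0 0 0 -0.05 3.7 220;0 0 0 0 -0.05 3.7 220"

```text
time: 22.68
eef_pos: [0.6043, -0.324, 0.0234]
ee_rot: [-0.0, 1.0, -0.0, 0.0]
contact_force: [-0.8, -0.3, 1.8]
width: 0.0239
grip_force: 25.0
```

Call:
send_rows --moves "0 0 0 0 0 0 220;0 0 0 0 0 0 220;0 0 0 0 0 0 220"

```text
time: 22.93
eef_pos: [0.6043, -0.324, 0.0234]
ee_rot: [-0.0, 1.0, -0.0, 0.0]
contact_force: [-1.5, 0.6, 2.4]
width: 0.0239
grip_force: 25.0
```

Call:
send_rows --moves "0 0 0 0 0 -1 220;0 0 0 0 0 -4 220;0 0 0 0 0 -8 220;0 0 0 0.5 1.5 -12 220;0 0 0 2 4.5 -14.2 220;0 0 0 3.5 7.5 -14.2 220;0 0 0 5 10.5 -14.2 220;0 0 0 6.5 13.5 -14.2 220;0 0 0 8 16.5 -14.2 220;0 0 0 9.5 19.5 -14.2 220;0 0 0 11 22.5 -14.2 220;0 0 0 12 25.5 -14.2 220"

```text
time: 23.93
eef_pos: [0.4827, -0.0677, 0.1657]
ee_rot: [0.0, 1.0, -0.0, -0.0]
contact_force: [0.2, 0.9, -0.5]
width: 0.0241
grip_force: 25.0
```

Call:
send_rows --moves "0 0 0 0.8 3.2 0 220;0 0 0 1.5 6.5 0 220;0 0 0 2.2 10 0 220;0 0 0 2.9 13.5 0 220;0 0 0 3.5 17 0 220;0 0 0 4 20.5 0 220;0 0 0 4.4 24 0 220;0 0 0 4.6 27.5 0 220;0 0 0 4.6 31 0 220;0 0 0 4.6 34.5 0 220;0 0 0 4.6 36.5 0 220;0 0 0 4.6 36.9 0 220"

```text
time: 24.93
eef_pos: [0.4377, 0.3028, 0.1656]
ee_rot: [-0.001, 1.0, 0.0, 0.0]
contact_force: [0.1, 0.1, -2.0]
width: 0.0236
grip_force: 25.0
```

Call:
send_rows --moves "0 0 0 0 0 2 220;0 0 0 0 0 4 220;0 0 0 0 0 5 220;0 0 0 0 0 5 220;0 0 0 0 0 5 220"

```text
time: 25.35
eef_pos: [0.4382, 0.2994, 0.1155]
ee_rot: [0.0, 1.0, -0.0, -0.0]
contact_force: [0.3, -0.8, -0.4]
width: 0.0241
grip_force: 25.0
```

```bash
python3 chk.py p96 .048 .4385 .3 .07 .006; python3 - <<'E'
import cv2
im=cv2.imread("pics/p96_full.png"); cv2.imwrite("pics/p96.png",cv2.resize(im[205:305,395:515],None,fx=6,fy=6,interpolation=cv2.INTER_CUBIC))
from rad import *
from workcell import env
c=env.get_calibration("scene"); p=env.read_state()["eef_pos"]; t=np.linspace(0,2*np.pi,360)
for q,z in((p[:2],p[2]+.006-.022),((.4385,.3),.07)):
    k=np.array([proj(c,[q[0]+.048*np.cos(a),q[1]+.048*np.sin(a),z]) for a in t]); k=(k-[395,205]+.5)*6-.5
    print(k.min(0),k.max(0))
E
```

```text
[0.4386 0.2998 0.1161]
lid 0.003 [array([0.4371, 0.3005]), array([0.4371, 0.3006]), array([0.4363, 0.3002])]
lid 0.004 [array([0.4366, 0.3002]), array([0.4367, 0.3003]), array([0.4367, 0.3002])]
jar 0.003 [array([0.4356, 0.2976]), array([0.4391, 0.2982]), array([0.4336, 0.2972])]
jar 0.004 [array([0.4326, 0.2975]), array([0.4342, 0.2972]), array([0.4314, 0.2978])]
[254.45591887  89.58128351] [541.76729654 254.12924883]
[243.32010366 157.12736836] [525.36995541 324.97231024]
```

View pics/p96.png

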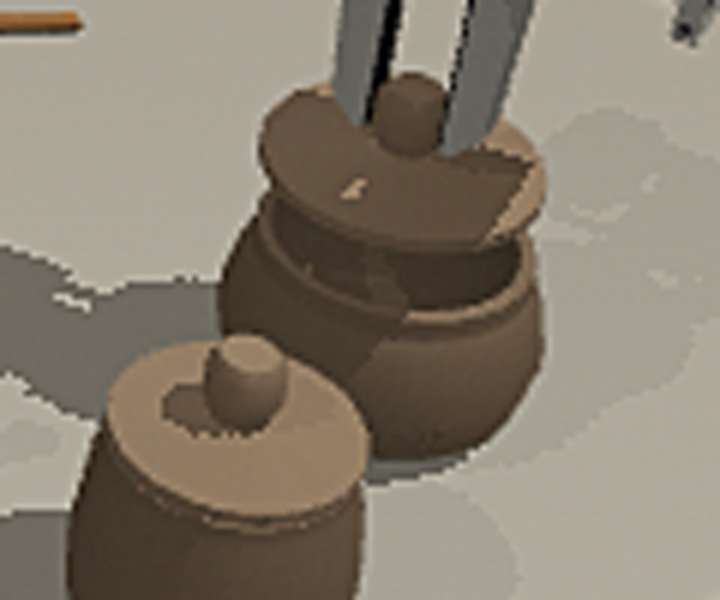

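Call:
send_rows --moves "0 0 0 0 0 0.8 220;0 0 0 0 0 1.4 220;0 0 0 0 0 1.9 220;0 0 0 0 0 2.3 220;0 0 0 0 0 2.6 220;0 0 0 0 0 2.7 220;0 0 0 0 0 2.7 220"

```text
time: 25.98
eef_pos: [0.438, 0.2999, 0.0879]
ee_rot: [-0.0, 1.0, -0.0, -0.0]
contact_force: [0.6, 0.6, -0.7]
width: 0.024
grip_force: 25.0
```

Call:
send_rows --moves "0 0 0 0 0 0.12 220;0 0 0 0 0 0.2 220;0 0 0 0 0 0.2 220"

```text
time: 26.23
eef_pos: [0.4382, 0.3001, 0.0863]
ee_rot: [-0.0, 1.0, 0.0, 0.0]
contact_force: [0.1, 0.5, -0.0]
width: 0.0239
grip_force: 25.0
```

Call:
send_rows --moves "0 0 0 0 0 0.07 220;0 0 0 0 0 0.1 220;0 0 0 0 0 0.1 220"

```text
time: 26.48
eef_pos: [0.4382, 0.3002, 0.0861]
ee_rot: [-0.0, 1.0, 0.0, 0.0]
contact_force: [-3.0, -0.8, 9.9]
width: 0.0243
grip_force: 25.0
```

Call:
send_rows --moves "0 0 0 0 0 0 120;0 0 0 0 0 0 120;0 0 0 0 0 0 120;0 0 0 0 0 0 120;0 0 0 0 0 0 100;0 0 0 0 0 -1 80;0 0 0 0 0 -3 80;0 0 0 0 0 -6 80;0 0 0 3 0 -9 80;0 0 0 6 0 -12 80;0 0 0 9 0 -14 80;0 0 0 12 0 -15 80"

```text
time: 27.48
eef_pos: [0.3174, 0.3002, 0.2384]
ee_rot: [0.0, 1.0, 0.001, 0.002]
contact_force: [0.2, -0.1, 0.9]
width: 0.0636
grip_force: 0.0
```

Call:
send_rows --moves "0 0 0 0 0 0 80;0 0 0 0 0 0 80;0 0 0 0 0 0 80;0 0 0 0 0 0 80;0 0 0 0 0 0 80;0 0 0 0 0 0 80"

```text
time: 27.98
eef_pos: [0.3185, 0.2998, 0.2347]
ee_rot: [0.0, 1.0, -0.0, -0.0]
contact_force: [-0.2, -0.1, 0.7]
width: 0.0637
grip_force: 0.0
```

```bash
python3 - <<'E'
from rad import *
from workcell import env
im=env.snapshot("scene")[:,:,::-1].copy(); c=env.get_calibration("scene")
cv2.imwrite("pics/fin.png",cv2.resize(im[170:330,205:505],(800,427),interpolation=cv2.INTER_CUBIC))
for n,p,r,z in(("64",(.6243,.0845),.032,.063),("80",(.5803,.3006),.04,.081),("96",(.4382,.3),.048,.071),("112",(.6396,-.0855),.056,.057)): print(n,np.round(fit(c,im,np.array(p),r,z,.004)[0],4))
E
```

```text
64 [0.6181 0.0818]
80 [0.5808 0.3013]
96 [0.4311 0.2995]
112 [ 0.6331 -0.0899]
```

View pics/fin.png

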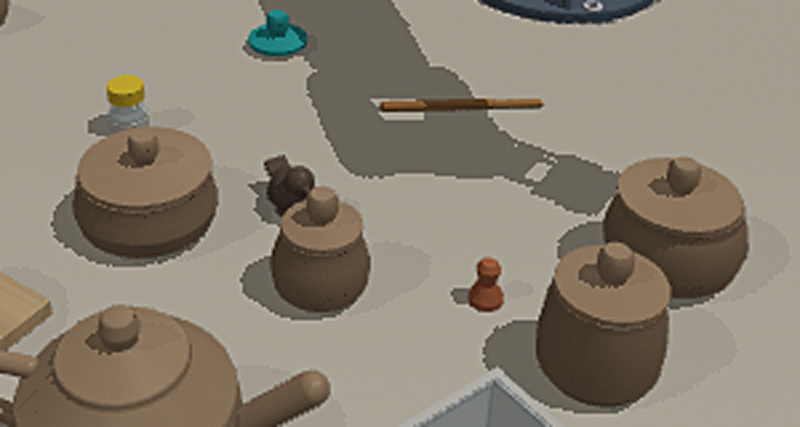

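All four lids sit level on their jars, and the bird (290,185) and the yellow-capped jar (127,100) stand where they were, so I'm handing in.

```bash
python3 -c "
from workcell import env
print(env.close_job())"
```

```text
the job is handed in; nothing more can be done
None
```

All four lids are on their matching jars, knob up, and look level in the last camera picture; each went down with 2–10 N of contact, the bird and yellow-capped jar show no sign of having moved, and the job was handed in at about 28 s (no verdict returned).

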